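Hold the grill handle for screwing on

TASK

The cold table grill needs its carrying handle screwed back on, and a colleague will drive the screws from the inside. Pick up the loose handle by its wooden bar, bring it level in front of the grill's spring-backed mounting plate at the same height as that plate, slide it sideways until its edge meets the steel side stop, then press it squarely back against the mounting plate with a steady force of about 10 N. Keep it pressed for three seconds and finish while still holding and pressing it there, leaving the other tableware alone.

Things in the scene. Friction and masses are not known exactly. Their poses are not given: they have to be found in the camera images.
- handle: Loose U-shaped carrying handle, about 0.3 kg, standing on the table: 80 mm (x) x 100 mm (y) x 48 mm high. Origin: centre of its underside. Upright steel back plate at the +x end, turned away from the robot; two steel side arms (8 mm thick, outer sides at y = +-50 mm, 18 to 46 mm up) run back to a dark wooden grip bar at the -x end. It starts left or right of the grill.
- handle_bar (a point): Centre of the handle's wooden grip bar: 31 mm to -x of the handle's origin, 32 mm above its underside. The bar runs along y, 84 mm long between the arms, 18 mm thick in x, 28 mm high; 65 mm from here to the back plate's inner face, free for a finger. Same axes as the handle.
- handle_face (a point): Centre of the outer mounting face (+x) of the handle's steel back plate: 40 mm to +x of the handle's origin, 24 mm above its underside. The plate is flat, 100 mm wide (y), 48 mm high, 6 mm thick. Same axes as the handle.
- grill: Round dark steel table grill with steel bars on top, fixed: 304 mm across, 110 mm high, its centre 205 mm along +x from the origin. Origin: on the table right under the middle of the mounting plate's front face (plate at rest). x points level into the grill, square to the mounting plate, away from the robot; y along the plate, to the left seen from the robot; z up.
- pad: Mounting plate of the grill: flat upright steel, 90 mm wide (y), 48 mm high, 6 mm thick, facing the robot (-x). Origin: centre of its front face, 54 mm above the table. Axes as the grill. On sprung studs it slides straight back (+x) when pressed: 3 N to start, then 0.5 N per mm (10 N at 14 mm), hard end at 30 mm (18 N). Handle in place: its underside 30 mm above the table.
- stop (a point): Inner face of the rigid steel side stop: a fixed upright bar 10 mm thick beyond the left (+y) end of the mounting plate, 19 to 85 mm above the table, reaching 35 mm forward (-x) of the resting plate. The face looks to -y, 50 mm to +y of the plate's middle, so a handle touching it is centred on the plate. The plate's other end and underside are open. Axes as the grill.
- crock: white ceramic dipping bowl, rim radius 50 mm, 42 mm high; loose bystander; origin at the centre of its underside
- cup: steel drinking cup, radius 36 mm, 80 mm high; loose bystander; origin at the centre of its underside
- bottle: amber sauce bottle, radius 30 mm, 170 mm high; loose bystander; origin at the centre of its underside
- jar: glass seasoning jar, radius 22 mm, 70 mm high; loose bystander; origin at the centre of its underside
- onion: half an onion lying cut face up, radius 40 mm, 34 mm high; loose bystander; origin at the centre of its underside
- tongs: steel grill tongs lying flat, about 220 mm long, 50 mm wide, 12 mm high; long axis is its x; origin under their middle; loose bystander
Not all that is in view belongs to the job. What is shaped like the handle but purple or red is not meant.

How it is judged (in metres and radians):
On the way, in this order (a step that is already met when the one before it is completed fails the run):
1. the handle is lifted clear of the table in the gripper (height (world z) of handle above 0.015 m and contact force between handle and the fingers above 3 N and contact force between handle and pad below 0.5 N), for 0.2 s.
2. the handle is held against the side stop and pressed on the mounting plate with 6 to 14 N, steadily for 1.5 s (contact force between handle and pad between 6 and 14 N and contact force between handle and the fingers above 3 N and y of handle in the frame of grill between -0.004 and 0.005 m and z of handle in the frame of grill between 0.02 and 0.04 m and x of handle in the frame of grill below 0 m and angle between the x axis of handle and the x axis of grill, either way round below 0.07 rad and angle between handle's own z axis and vertical below 0.12 rad), for 1.5 s.
At the end, for the whole second after the job is handed in: Handle still and gripped (over 3 N), pressing the mounting plate with 6 to 14 N; edge within 4 mm of the side stop (5 mm past at most), underside 20 to 40 mm above the table, square to the plate within 0.07 rad, upright within 0.12 rad (all of step 2 and linear speed of handle below 0.02 m/s); the arm keeps its last pose, push and grip.
It fails at once if the handle is rammed against the mounting plate with more than 25 N (contact force between handle and pad above 25 N).
It fails at once if other tableware is shoved aside (more than 30 mm) (distance of any of crock, cup, bottle, jar, onion, tongs from where it was at the start of the episode above 0.03 m).
It also fails if it takes over 50 s, if anything falls off the work surface, if the arm or the gripper's body presses on something with over 40 N, if the wrist force passes 120 N, or if a joint passes its speed limit or range.

ROBOT

A 6-joint arm with a two-finger parallel gripper is mounted at the origin on the work surface. World frame = base frame: x ahead of the robot, y to its left, z up, the work surface at z = 0. Lengths are in m, angles in degrees, forces in N, time in s.
With the tool pointing down it reaches from about 0.275 to 0.85 m from the base axis. Payload 19 kg.
Tool frame: the origin (TCP) lies between the finger pads; the fingertips stand robot.tip_reach ahead of it and the grasp point (between the pads) lies 2 mm behind it (robot.tip_reach is the distance from the TCP to the fingertips, in m); z points along the fingers, y is the line along which they close (so a half turn about z gives the same grasp; the last joint's range is limited). The gripper opens to 85 mm and grips with 20 to 120 N. Pads are 22 mm wide; open, the fingers measure 114 mm over their backs; the gripper's body (76 mm by 85 mm) begins 54 mm behind the grasp point. The pads swing forward as they close: fully open they stand 13 mm farther back than shut.
Start: joints at [62.281, 8.623, 82.357, -0, 89.026, -7.678], TCP at [0.197, 0.54, 0.248] pointing down, gripper open.
Joint ranges: [-160.23, 160.23], [-39.13, 120.54], [6.94, 153.29], [-79.49, 259.48], [9.18, 160.14], [-161.06, 161.06]. Speed limits (degrees/s): [108.29, 108.29, 127.2, 172.46, 172.46, 172.46].

INTERFACE

Orientations are given as [roll, pitch, yaw] about the fixed x, y, z axes, in that order (R = Rz(yaw) Ry(pitch) Rx(roll)).
In Python, from cell import robot gives the robot as it stands.
- The arm moves only by the shell command python3 -m pendant 'ROWS' [FORCE]. ROWS is JSON, a list of rows, each a list of 7 numbers: the shift along the tool's x, y, z in m, then the turn, a rotation vector about the tool's x, y, z in rad, then the finger opening in m, from 0 to 0.0854. In form: [[tx, ty, tz, wx, wy, wz, fingers], ...]. A call has exactly 8 rows; each row is the pose to reach, as a shift and turn from the pose commanded when the call began, along the tool's axes at that moment; what a row does not reach only later rows make up. A row lasts 1/12 s, in which the tool goes at most 41.7 mm and 7.16 degrees, less where a joint would pass 70% of its speed; a pose out of reach is approached as far as the arm can. A call with a gripper value outside its range is refused whole. The fingers move at their own pace and stop on an object; FORCE is the grip in N (left out, the last holds). Time passes only in rows, so rows that repeat a pose let the fingers close, or fill a call up. It gives the time, the measured TCP pose, the force, the opening and the grip force at its end, in the units of the state.
- robot.get_obs(): the state, without advancing time (a new reading comes with each control period).
- robot.capture(name): name is "scene" or "side" or "wrist"; returns (picture, depth): 400x640x3 uint8, blue, green, red; 400x640 float32, m along the optical axis (not along the pixel's ray), 0 where there is no reading.
- robot.camera_params(name): a dict with "K" (3x3 intrinsics, pixels), "k1" (the pictures are not rectified: a ray, as slopes to the right and down, at radius r is drawn at 1 + k1 r^2 times it, then the intrinsics apply), "R" (3x3) and "t" (3): a world point X has camera coordinates R X + t. Camera axes: x right, y down, z forward; pixel columns grow to the right and rows downward; lengths in m; the calibration is good to about 2 mm. A picture is of the moment at which its call begins: read the wrist's pose just before it. camera_params takes no time and is no camera call; for the wrist camera it gives the pose at the moment of the call.
- robot.sign_off(): hands the job in; it is judged then, once.
Trained networks look in the newest picture that a camera, given by its name, has taken for a name from the list of things; names that differ only in an ending like _2 or _b are one class to them, and where a whole thing is asked for, a point or a joint stands for the part that bears it (a point fixed in the world has none). Each returns a list of dicts, best first, with "score" (0 to 1); they miss things now and then, are a little off and sometimes report something else, mostly with a low value. They report only what shows in the picture. A call takes as long as a camera call. They do not tell look-alikes from the thing itself.
- robot.look_for(target, camera): "extent" ([left, top, right, bottom] in pixels, round what is visible of it).
- robot.outline_of(target, camera): "pixels" (400x640 bool, what is visible of it) and "extent" ([left, top, right, bottom] in pixels, round what is visible of it).
- robot.pinpoint(target, camera): "xy" ([column, row] in pixels: a listed point, or the origin of a listed thing).
The state is a dict: "clock": time; "joint_positions": joint angles; "joint_velocities": joint speeds; "joint_torque": joint torques, N m; "tool_pos": TCP position; "tool_rot": TCP orientation; "wrist_force": force on the tool from outside, world axes, zero at the start; "torque": the same for the moment, N m; "gripper_width": finger opening in m; "gripper_force": force on a finger pad.
Only numpy, scipy, OpenCV 4.12 (cv2) and the standard library are available. Lean on these libraries where they do the work, as an engineer would, in place of code of your own. Each camera call takes 0.05 s, during which the arm holds its last target. There are 200 camera calls.

## Working session

There is one attempt and no reset: what is moved stays moved. The work goes in short steps, Python scripts to look and compute and a shell command to move; the robot and the scene stay as the last step left them, time stands still between calls to the robot, and variables do not carry over. Pictures are saved under pics/ and viewed, at most 10 in all, crops included, and the job is handed in when it is done.

```bash
mkdir -p pics; ls; cat > h.py <<'E'
import numpy as np, cv2
from cell import robot
def cam(n):
    p=robot.camera_params(n); return np.array(p["K"]),p["k1"],np.array(p["R"]),np.array(p["t"])
def ray(c,xy):
    K,k1,R,t=c
    d=np.array([(xy[0]-K[0,2])/K[0,0],(xy[1]-K[1,2])/K[1,1]]); s=d.copy()
    for _ in range(20): s=d/(1+k1*(s@s))
    return s
def world(c,xy,z):
    K,k1,R,t=c; s=ray(c,xy); return R.T@(np.array([s[0]*z,s[1]*z,z])-t)
def line(c,xy):
    K,k1,R,t=c; s=ray(c,xy); d=R.T@np.array([s[0],s[1],1]); return -R.T@t,d/np.linalg.norm(d)
def onz(c,xy,z):
    o,d=line(c,xy); return o+d*(z-o[2])/d[2]
def tri(ls):
    A=0;b=0
    for o,d in ls:
        P=np.eye(3)-np.outer(d,d); A=A+P; b=b+P@o
    return np.linalg.solve(A,b)
def cloud(c,depth,mask=None):
    m=depth>0
    if mask is not None: m&=mask
    v,u=np.nonzero(m); K,k1,R,t=c
    uv=cv2.undistortPoints(np.stack([u,v],1).astype(float)[:,None],K,np.array([k1,0,0,0.]))[:,0]
    z=depth[v,u]; return (np.c_[uv*z[:,None],z]-t)@R, u, v
E
python3 - <<'E'
from h import *
print(robot.tip_reach)
o=robot.get_obs();print({k:np.round(v,3).tolist() for k,v in o.items()})
ims=[]
for n in ["scene","side","wrist"]:
    c=cam(n); im,d=robot.capture(n); cv2.imwrite(f"pics/{n}0.png",im)
    print(n,"pos",(-c[2].T@c[3]).round(3),"axis",c[2][2].round(2))
    for t in ["handle","handle_bar","handle_face","pad","stop","grill"]:
        r=robot.pinpoint(t,n)
        for q in r[:4]:
            x,y=map(int,np.round(q["xy"])); dd=d[y,x] if 0<=x<640 and 0<=y<400 else 0
            print(n,t,round(q["score"],2),np.round(q["xy"],1),world(c,q["xy"],dd).round(3) if dd>0 else None)
E
```

```text
pics
0.017
{'clock': 0.0, 'joint_positions': [62.281, 8.65, 82.393, -0.002, 89.025, -7.678], 'joint_velocities': [-0.013, 0.027, 0.019, -0.006, 0.105, 0.171], 'joint_torque': [0.0, -71.305, -57.087, -0.0, 0.009, 0.0], 'tool_pos': [0.197, 0.54, 0.248], 'tool_rot': [-179.932, -0.007, 159.959], 'wrist_force': [0.463, 0.933, 0.133], 'torque': [0.019, -0.034, -0.0], 'gripper_force': 0.0, 'gripper_width': 0.085}
scene pos [ 1.151 -0.195  0.912] axis [-0.62  0.15 -0.77]
scene handle 0.75 [183.  200.8] [ 0.357 -0.384  0.045]
scene handle 0.66 [221.4 221.6] [ 0.418 -0.296  0.   ]
scene handle 0.6 [240.9 170.4] [ 0.238 -0.22  -0.002]
scene handle 0.59 [168.4 252.9] [ 0.483 -0.439 -0.001]
scene handle_bar 0.94 [223.4 208.2] [ 0.412 -0.282  0.046]
scene handle_bar 0.77 [224.  167.7] [ 0.263 -0.264  0.046]
scene handle_bar 0.72 [171.2 240.4] [ 0.469 -0.423  0.03 ]
scene handle_bar 0.64 [168.8 192.2] [ 0.314 -0.421  0.044]
scene handle_face 0.85 [164.  259.4] [ 0.527 -0.44   0.037]
scene handle_face 0.84 [270.2 189.3] [ 0.359 -0.149  0.023]
scene handle_face 0.68 [195.  192.3] [ 0.311 -0.355  0.02
[... 497 characters left out ...]
handle_bar 0.9 [276.9 295.3] None
side handle_bar 0.88 [380.1 327.9] [ 0.447 -0.432  0.042]
side handle_bar 0.67 [336.8 288.5] [ 0.395 -0.298  0.046]
side handle_bar 0.59 [319.4 345. ] [ 0.307 -0.429  0.044]
side handle_face 0.98 [415.3 326. ] [ 0.52  -0.458  0.049]
side handle_face 0.94 [267.8 277.3] [ 0.254 -0.192  0.022]
side handle_face 0.83 [303.1 254.8] [ 0.356 -0.155  0.028]
side handle_face 0.81 [364.8 282.8] [ 0.468 -0.294  0.031]
side pad 0.67 [376.1 188.1] [ 0.621 -0.002  0.051]
side stop 0.68 [374.3 178.3] [0.625 0.022 0.067]
side stop 0.33 [346.3 149.9] [0.629 0.253 0.007]
side grill 0.56 [377.  203.2] [ 0.625 -0.006 -0.004]
wrist pos [0.133 0.564 0.375] axis [ 0.25 -0.09 -0.96]
```

View pics/scene0.png

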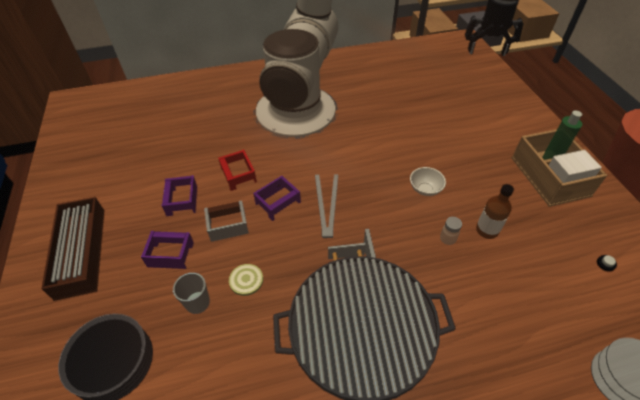

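View pics/side0.png

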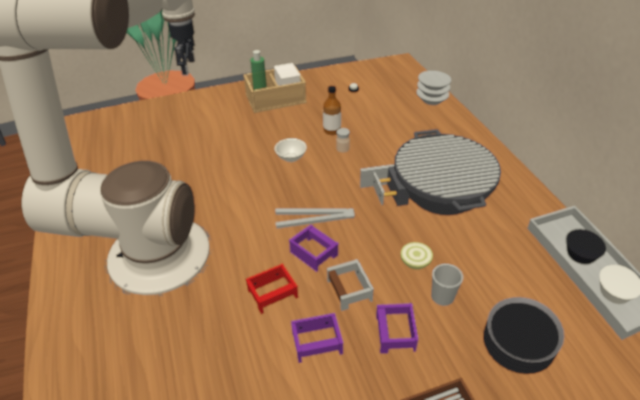

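The real handle is the steel one with the brown bar: scene (226,220), side (350,284). Look-alikes in the scene picture are purple at (180,194), (167,249) and (277,196), and red at (237,168). Pad (347,253) and stop (369,245) sit on the near side of the grill, with the tongs (327,205) in front of it.

```bash
python3 - <<'E'
from h import *
P=[];C=[]
for n in ["scene","side"]:
    c=cam(n); im,d=robot.capture(n); p,u,v=cloud(c,d); P.append(p);C.append(im[v,u])
    if n=="scene": a=cv2.resize(im[185:265,170:270],None,fx=5,fy=5,interpolation=2)
    else: b=cv2.resize(im[245:325,310:410],None,fx=5,fy=5,interpolation=2)
# top view maps per camera: handle area & pad area
cv2.imwrite("pics/crop1.png",np.hstack([cv2.resize(a,(400,320)),cv2.resize(b,(400,320))]))
for i,n in enumerate(["scene","side"]):
    p=P[i]
    m=(abs(p[:,0]-.42)<.075)&(abs(p[:,1]+.305)<.075)&(p[:,2]>.02)&(p[:,2]<.06)
    q=p[m]; print(n,"handle",len(q),q.min(0).round(3),q.max(0).round(3),cv2.minAreaRect(q[:,:2].astype(np.float32)*1000))
    m=(abs(p[:,0]-.615)<.04)&(abs(p[:,1]-0.01)<.08)&(p[:,2]>.02)&(p[:,2]<.1)
    q=p[m]; print(n,"pad",len(q),q.min(0).round(3),q.max(0).round(3))
    g=p[(p[:,2]>.085)&(p[:,2]<.13)&(p[:,0]>.55)&(abs(p[:,1])<.3)]
    (x,y),r=cv2.minEnclosingCircle(g[:,:2].astype(np.float32)); print("grill",x,y,r,len(g))
    for t in ["crock","cup","bottle","jar","onion","tongs"]:
        r=robot.outline_of(t,n)
        if r:
            cc=cam(n); mk=r[0]["pixels"]; dd=d if n=="side" else robot.capture(n)[1]
            q,_,_=cloud(cc,dd,mk); q=q[q[:,2]>.006]
            if len(q): print(n,t,round(r[0]["score"],2),q.min(0).round(3),q.max(0).round(3))
# top view of both
S=1000; im=np.zeros((520,420*2,3),np.uint8)
for i in range(2):
    p=P[i];m=(p[:,2]>-.01)&(p[:,2]<.3)
    c_=((0.12-p[m,1])*800).astype(int); r_=((.72-p[m,0])*1000).astype(int)
    ok=(c_>=0)&(c_<418)&(r_>=0)&(r_<518)
    for dx in(0,1,2):
        for dy in (0,1,2): im[np.clip(r_[ok]+dy,0,519),np.clip(c_[ok]+dx,0,419)+420*i]=C[i][m][ok]
cv2.imwrite("pics/top.png",cv2.resize(im,(800,500)))
E
```

```text
scene handle 946 [ 0.346 -0.38   0.02 ] [ 0.489 -0.232  0.051] ((417.578369140625, -305.54583740234375), (148.33583068847656, 143.24234008789062), 89.78714752197266)
scene pad 625 [ 0.596 -0.053  0.027] [0.655 0.054 0.087]
grill 0.7851826548576355 -0.028856392949819565 0.1978231966495514 18171
scene crock 0.89 [0.402 0.233 0.006] [0.503 0.331 0.044]
scene cup 0.95 [ 0.609 -0.412  0.006] [ 0.679 -0.341  0.084]
scene bottle 0.71 [0.605 0.351 0.006] [0.661 0.408 0.173]
scene jar 0.98 [0.609 0.247 0.007] [0.649 0.29  0.073]
scene onion 0.76 [ 0.587 -0.296  0.02 ] [ 0.668 -0.216  0.039]
scene tongs 0.65 [ 0.326 -0.046  0.006] [0.549 0.049 0.015]
side handle 1045 [ 0.345 -0.38   0.02 ] [ 0.476 -0.23   0.052] ((410.2039794921875, -304.99237060546875), (130.5326690673828, 149.3175048828125), 0.08517086505889893)
side pad 575 [ 0.592 -0.055  0.021] [0.655 0.059 0.088]
grill 1.0498303174972534 0.050904203206300735 0.4537471532821655 7708
side crock 0.72 [0.401 0.231 0.006] [0.495 0.337 0.046]
side cup 0.58 [ 0.604 -0.41   0.006] [ 0.674 -0.339  0.084]
side bottle 0.88 [0.593 0.281 0.006] [0.65  0.395 0.172]
side jar 0.52 [0.598 0.244 0.006] [0.645 0.298 0.076]
side onion 0.56 [ 0.585 -0.294  0.009] [ 0.665 -0.212  0.042]
side tongs 0.66 [ 0.322 -0.049  0.006] [0.539 0.054 0.017]
```

View pics/crop1.png

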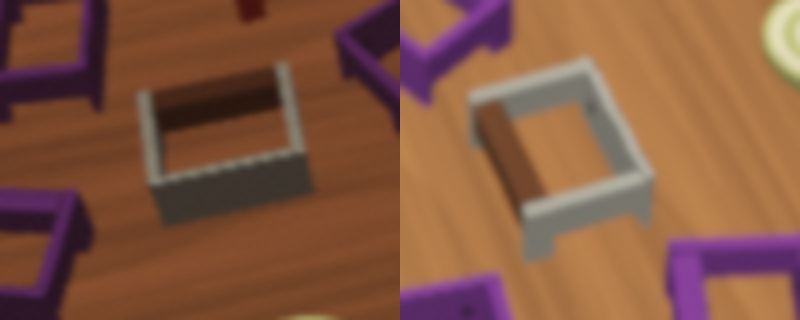

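View pics/top.png

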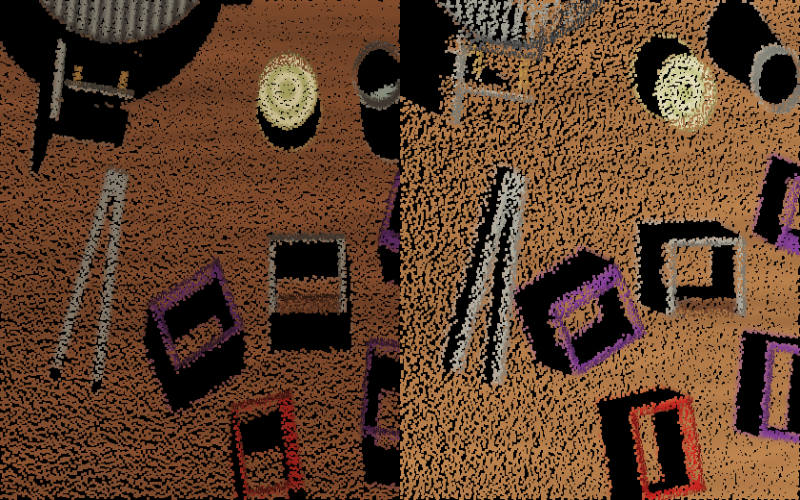

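The crop confirms it: steel U with a brown wooden bar at the -x side, near x 0.39–0.48, y -0.255 to -0.355, almost square to the world axes. I'll move above it for a wrist view with tool yaw 90, so the fingers close along x.

```bash
python3 -m pendant '[[-0.021,-0.03,0,0,0,0,0.085],[-0.042,-0.06,0,0,0,0,0.085],[-0.063,-0.09,0,0,0,0,0.085],[-0.084,-0.12,0,0,0,0,0.085],[-0.105,-0.15,0,0,0,0,0.085],[-0.126,-0.18,0,0,0,0,0.085],[-0.147,-0.21,0,0,0,0,0.085],[-0.166,-0.238,0,0,0,0,0.085]]'
python3 -m pendant '[[-0.021,-0.03,0,0,0,0,0.085],[-0.042,-0.06,0,0,0,0,0.085],[-0.063,-0.09,0,0,0,0,0.085],[-0.084,-0.12,0,0,0,0,0.085],[-0.105,-0.15,0,0,0,0,0.085],[-0.126,-0.18,0,0,0,0,0.085],[-0.147,-0.21,0,0,0,0,0.085],[-0.166,-0.238,0,0,0,0,0.085]]'
python3 -m pendant '[[-0.021,-0.03,0,0,0,0.11,0.05],[-0.042,-0.06,0,0,0,0.22,0.05],[-0.063,-0.09,0,0,0,0.33,0.05],[-0.084,-0.12,0,0,0,0.44,0.05],[-0.105,-0.15,0,0,0,0.55,0.05],[-0.126,-0.18,0,0,0,0.66,0.05],[-0.147,-0.21,0,0,0,0.77,0.05],[-0.166,-0.238,0,0,0,0.88,0.05]]'
python3 -m pendant '[[0,0,0,0,0,0.1,0.05],[0,0,0,0,0,0.2,0.05],[0,0,0,0,0,0.3,0.05],[0,0,0,0,0,0.34,0.05],[0,0,0,0,0,0.34,0.05],[0,0,0,0,0,0.34,0.05],[0,0,0,0,0,0.34,0.05],[0,0,0,0,0,0.34,0.05]]'
```

```text
clock: 2.72
tool_pos: [0.2714, 0.2579, 0.2484]
tool_rot: [180.0, 0.0, 160.0]
wrist_force: [0.9, 0.6, 0.4]
gripper_width: 0.0849
gripper_force: 0.0
clock: 3.38
tool_pos: [0.3458, -0.023, 0.2486]
tool_rot: [-180.0, 0.1, 159.9]
wrist_force: [1.0, -0.1, 0.2]
gripper_width: 0.0851
gripper_force: 0.0
clock: 4.05
tool_pos: [0.4203, -0.3035, 0.2482]
tool_rot: [-180.0, 0.0, 109.2]
wrist_force: [0.9, 1.0, 0.4]
gripper_width: 0.0498
gripper_force: 0.0
clock: 4.72
tool_pos: [0.4202, -0.3012, 0.2484]
tool_rot: [180.0, 0.0, 90.1]
wrist_force: [-0.9, -0.7, 0.2]
gripper_width: 0.0498
gripper_force: 0.0
```

```bash
cat >> h.py <<'E'
def edge(q):
    vx,vy,x0,y0=cv2.fitLine(q[:,:2].astype(np.float32),cv2.DIST_HUBER,0,1e-4,1e-4).ravel(); return np.degrees(np.arctan2(vy,vx)),(x0,y0)
E
python3 - <<'E'
from h import *
c=cam("wrist"); im,d=robot.capture("wrist"); cv2.imwrite("pics/w1.png",im)
print("cam",(-c[2].T@c[3]).round(3))
np.savez("w1.npz",d=d,im=im,K=c[0],k1=c[1],R=c[2],t=c[3])
for t in ["handle","handle_bar","handle_face"]:
    for q in robot.pinpoint(t,"wrist")[:3]: print(t,round(q["score"],2),np.round(q["xy"],1),onz(c,q["xy"],{"handle":0,"handle_bar":.032,"handle_face":.024}[t]).round(4))
p,u,v=cloud(c,d)
m=(abs(p[:,0]-.435)<.065)&(abs(p[:,1]+.305)<.075)&(p[:,2]>.03)&(p[:,2]<.06)
q=p[m]; h=im[v,u][m].astype(int)
for i,r in enumerate(robot.outline_of("handle","wrist")[:4]):
    w,uu,vv=cloud(c,d,r["pixels"]); w=w[w[:,2]>.03]
    print(i,round(r["score"],2),len(w),np.percentile(w,[1,50,99],0).round(4).tolist(), cv2.minAreaRect(w[:,:2].astype(np.float32)*1000))
print(np.percentile(p[(abs(p[:,2])<.01),2],50))
E
```

```text
cam [ 0.419 -0.233  0.375]
handle 0.73 [367.4 269.6] [ 0.488  -0.4362  0.    ]
handle 0.7 [234.4 242.5] [ 0.3076 -0.3963  0.    ]
handle_bar 0.82 [176.6 142.7] [ 0.2606 -0.2616  0.032 ]
handle_bar 0.77 [304.  159.5] [ 0.4036 -0.2804  0.032 ]
handle_bar 0.63 [320.5   2.8] [ 0.4216 -0.1225  0.032 ]
handle_face 0.92 [254.7  37.2] [ 0.3524 -0.1523  0.024 ]
handle_face 0.71 [160.   70.7] [ 0.2477 -0.185   0.024 ]
handle_face 0.63 [367.7 156.6] [ 0.4771 -0.2779  0.024 ]
0 0.96 2249 [[0.3458, -0.1955, 0.0311], [0.4172, -0.1585, 0.0468], [0.4458, -0.125, 0.05]] ((395.0120849609375, -143.54739379882812), (80.19325256347656, 83.28026580810547), 26.7280330657959)
1 0.92 1943 [[0.4368, -0.483, 0.0306], [0.4629, -0.4277, 0.0467], [0.5361, -0.3745, 0.0492]] ((487.137939453125, -432.6351623535156), (100.83026123046875, 78.72188568115234), 72.40660095214844)
2 0.76 4080 [[0.2029, -0.2717, 0.0306], [0.2565, -0.2338, 0.0465], [0.3098, -0.1832, 0.0497]] ((254.44540405273438, -228.47032165527344), (102.05998229980469, 80.06977844238281), 10.146395683288574)
3 0.74 3101 [[0.3952, -0.3297, 0.0312], [0.4162, -0.2809, 0.0469], [0.4741, -0.2306, 0.05]] ((434.6715087890625, -280.47705078125), (80.20564270019531, 100.39105224609375), 0.8711777329444885)
0.0009931859775522156
```

View pics/w1.png

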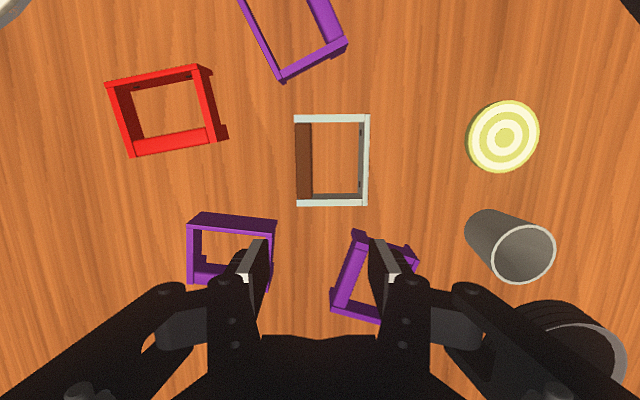

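The wrist view shows the handle at pixel (331,160), centre (0.435,-0.281), yaw about 1°, top at 0.047. That agrees with the scene and side views. Next I'll take a wrist look at the pad and stop before grasping.

```bash
python3 -m pendant '[[0.04,0.02,0,0,0,0,0.05],[0.08,0.04,0,0,0,0,0.05],[0.12,0.06,0,0,0,0,0.05],[0.155,0.08,0,0,0,0,0.05],[0.19,0.1,0,0,0,0,0.05],[0.225,0.12,0,0,0,0,0.05],[0.25,0.13,0,0,0,0,0.05],[0.25,0.13,0,0,0,0,0.05]]'
python3 - <<'E'
from h import *
c=cam("wrist"); im,d=robot.capture("wrist"); cv2.imwrite("pics/w2.png",im)
np.savez("w2.npz",d=d,im=im,K=c[0],k1=c[1],R=c[2],t=c[3])
print("cam",(-c[2].T@c[3]).round(3))
for t,z in [("pad",.054),("stop",.052),("grill",0)]:
    for q in robot.pinpoint(t,"wrist")[:2]: print(t,round(q["score"],2),np.round(q["xy"],1),onz(c,q["xy"],z).round(4))
p,u,v=cloud(c,d)
m=(abs(p[:,0]-.62)<.05)&(abs(p[:,1])<.08)
def st(n,q):
    print(n,len(q)); 
    if len(q)>10: print(np.percentile(q,[2,50,98],0).round(4).tolist(),edge(q),cv2.minAreaRect(q[:,:2].astype(np.float32)*1000))
st("padtop",p[m&(p[:,2]>.072)&(p[:,2]<.081)&(p[:,1]<.04)])
st("stoptop",p[m&(p[:,2]>.081)&(p[:,2]<.09)&(p[:,0]<.66)&(p[:,1]>.02)])
for r in robot.outline_of("grill","wrist")[:1]+robot.outline_of("pad","wrist")[:1]:
    w,_,_=cloud(c,d,r["pixels"]); st("outl %.2f"%r["score"],w)
E
```

```text
clock: 5.63
tool_pos: [0.5515, -0.0464, 0.2481]
tool_rot: [180.0, -0.1, 90.3]
wrist_force: [0.5, 0.1, -1.0]
gripper_width: 0.0499
gripper_force: 0.0
cam [0.55  0.022 0.375]
pad 0.75 [386.8 147.5] [ 0.623 -0.009  0.054]
stop 0.8 [398.5  97. ] [0.6321 0.0417 0.052 ]
grill 0.77 [377.2 139.6] [ 0.6228 -0.0047  0.    ]
grill 0.37 [210.2 346. ] [ 0.3908 -0.3092  0.    ]
padtop 967
[[0.6189, -0.0557, 0.0724], [0.6272, -0.0102, 0.0785], [0.6694, 0.038, 0.0807]] (np.float32(82.45582), (np.float32(0.6232347), np.float32(-0.025577562))) ((644.979736328125, -9.539905548095703), (99.56222534179688, 46.621124267578125), 82.95356750488281)
stoptop 874
[[0.5961, 0.04, 0.0827], [0.6269, 0.0475, 0.0857], [0.6582, 0.0548, 0.0872]] (np.float32(-7.3702235), (np.float32(0.6271415), np.float32(0.04754077))) ((627.1099243164062, 44.96310043334961), (16.141279220581055, 65.59510803222656), 83.06413269042969)
outl 0.73 2000
[[0.6184, -0.0479, 0.0018], [0.6262, -0.0003, 0.0603], [0.6661, 0.0354, 0.0799]] (np.float32(83.6536), (np.float32(0.62379706), np.float32(-0.0035261265))) ((643.448974609375, -12.342060089111328), (101.49006652832031, 45.961509704589844), 81.51732635498047)
```

View pics/w2.png

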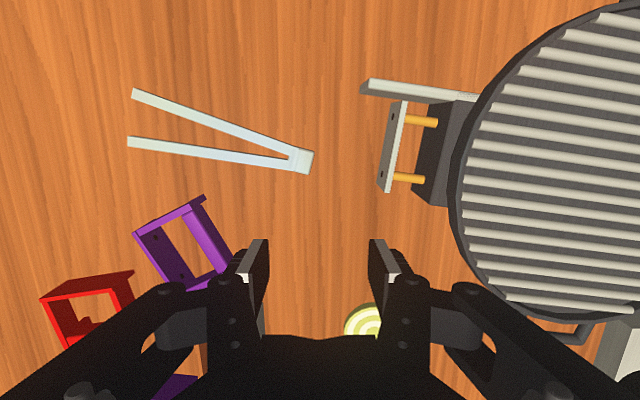

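The pad front edge runs (405,102)–(383,190) and the stop bar starts at (365,87). Both agree on a grill yaw of about -7.4°. I'll refine the pad in that frame.

```bash
python3 - <<'E'
from h import *
f=np.load("w2.npz"); c=(f["K"],float(f["k1"]),f["R"],f["t"]); p,u,v=cloud(c,f["d"])
a=np.radians(-7.4)
for it in range(3):
    ex=np.array([np.cos(a),np.sin(a)]);ey=np.array([-ex[1],ex[0]])
    X=p[:,:2]@ex;Y=p[:,:2]@ey
    s=(p[:,2]>.082)&(p[:,2]<.09)&(X>.59)&(X<.65)&(Y>.10)&(Y<.15)
    ys=Y[s]; xs=X[s]
    pt=(p[:,2]>.074)&(p[:,2]<.082)&(X>.60)&(X<.64)&(Y>.02)&(Y<.118)
    if pt.sum()>20 and it<2: 
        k=np.polyfit(Y[pt],X[pt],1)[0]; k2=np.polyfit(xs,ys,1)[0]; print("res angle pad",np.degrees(-k),"stop",np.degrees(k2)); a+= (np.arctan(-k)+np.arctan(k2))/2
print("yaw",np.degrees(a),"stop Y",np.percentile(ys,[1,3,10,50,90,97,99]).round(4),"X",np.percentile(xs,[0,1,5,50]).round(4))
print("pad X",np.percentile(X[pt],[1,5,25,50,75,95,99]).round(4),"Y",np.percentile(Y[pt],[1,5,50,95,99]).round(4),"z",np.percentile(p[pt,2],[5,50,95]))
h,_=np.histogram(X[pt],bins=np.arange(.60,.645,.002));print(h)
E
```

```text
res angle pad 0.660999847290565 stop 0.15236221132310354
res angle pad 0.25637950867106235 stop -0.20009044769014236
yaw -6.965189729936813 stop Y [0.1185 0.1186 0.1192 0.1233 0.1274 0.1282 0.1285] X [0.5902 0.5905 0.5929 0.6195]
pad X [0.6186 0.619  0.6197 0.6214 0.6231 0.6245 0.6251] Y [0.0252 0.0291 0.0715 0.1091 0.1124] z [0.07565453 0.07871704 0.08006087]
[  0   0   0   0   0   0   0   0   0 198 190 193  68   0   0   0   0   0
   0   0   0   0]
```

```bash
python3 -m pendant '[[-0.033,-0.021,0,0,0,-0.01,0.05],[-0.066,-0.042,0,0,0,-0.01,0.05],[-0.1,-0.063,0,0,0,-0.01,0.05],[-0.133,-0.084,0,0,0,-0.01,0.05],[-0.166,-0.105,0.01,0,0,-0.01,0.05],[-0.199,-0.126,0.02,0,0,-0.01,0.05],[-0.232,-0.147,0.03,0,0,-0.01,0.05],[-0.232,-0.147,0.06,0,0,-0.01,0.05]]'
python3 -m pendant '[[0,0,0.03,0,0,0,0.05],[0,0,0.06,0,0,0,0.05],[0,0,0.06,0,0,0,0.05],[0,0,0.06,0,0,0,0.05],[0,0,0.06,0,0,0,0.05],[0,0,0.06,0,0,0,0.05],[0,0,0.06,0,0,0,0.05],[0,0,0.06,0,0,0,0.05]]'
python3 - <<'E'
from h import *
print(robot.get_obs()["tool_pos"])
c=cam("wrist"); im,d=robot.capture("wrist"); cv2.imwrite("pics/w3.png",im)
for q in robot.pinpoint("handle_bar","wrist")[:3]: print(round(q["score"],2),np.round(q["xy"],1),onz(c,q["xy"],.032).round(4))
p,u,v=cloud(c,d); q=p[(p[:,2]>.04)&(p[:,2]<.056)&(abs(p[:,0]-.435)<.06)&(p[:,1]<-.215)&(p[:,1]>-.27)]
print(len(q),np.percentile(q,[1,50,99],0).round(4))
E
```

```text
clock: 6.6
tool_pos: [0.4003, -0.2896, 0.1909]
tool_rot: [179.8, 0.3, 90.3]
wrist_force: [1.2, 0.1, 0.8]
gripper_width: 0.0498
gripper_force: 0.0
clock: 7.27
tool_pos: [0.4036, -0.2836, 0.1295]
tool_rot: [179.9, 0.1, 90.6]
wrist_force: [0.1, 0.0, -0.4]
gripper_width: 0.0498
gripper_force: 0.0
[ 0.40358905 -0.28357762  0.12953029]
0.91 [317.6 201.4] [ 0.4027 -0.2787  0.032 ]
0.85 [129.4 177.2] [ 0.2597 -0.2612  0.032 ]
0.75 [212.7 357.4] [ 0.309  -0.4271  0.032 ]
3165 [[ 0.3942 -0.2694  0.0415]
 [ 0.4182 -0.2401  0.0469]
 [ 0.4728 -0.23    0.0499]]
```

View pics/w3.png

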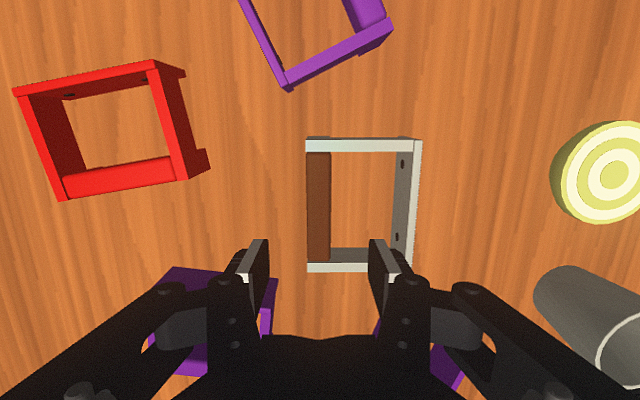

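The bar (318,205) sits midway between the open fingers. I'll descend, grip and lift.

```bash
python3 -m pendant '[[0.002,0,0.025,0,0,0,0.05],[0.002,0,0.05,0,0,0,0.05],[0.002,0,0.07,0,0,0,0.05],[0.002,0,0.085,0,0,0,0.05],[0.002,0,0.095,0,0,0,0.05],[0.002,0,0.099,0,0,0,0.05],[0.002,0,0.099,0,0,0,0.05],[0.002,0,0.099,0,0,0,0.05]]' 50
python3 -m pendant '[[0,0,0,0,0,0,0.03],[0,0,0,0,0,0,0.02],[0,0,0,0,0,0,0.01],[0,0,0,0,0,0,0.01],[0,0,0,0,0,0,0.01],[0,0,0,0,0,0,0.01],[0,0,0,0,0,0,0.01],[0,0,0,0,0,0,0.01]]' 50
python3 -m pendant '[[0,0,-0.01,0,0,0,0.01],[0,0,-0.02,0,0,0,0.01],[0,0,-0.035,0,0,0,0.01],[0,0,-0.05,0,0,0,0.01],[0,0,-0.06,0,0,0,0.01],[0,0,-0.06,0,0,0,0.01],[0,0,-0.06,0,0,0,0.01],[0,0,-0.06,0,0,0,0.01]]' 50
```

```text
clock: 8.03
tool_pos: [0.4035, -0.2816, 0.03]
tool_rot: [180.0, 0.0, 90.6]
wrist_force: [0.4, 0.3, 1.2]
gripper_width: 0.0501
gripper_force: 0.0
clock: 8.7
tool_pos: [0.4035, -0.2816, 0.0302]
tool_rot: [179.9, 0.1, 90.6]
wrist_force: [0.1, 0.7, 6.0]
gripper_width: 0.0177
gripper_force: 48.7
clock: 9.37
tool_pos: [0.4029, -0.2811, 0.0888]
tool_rot: [-180.0, -0.0, 90.6]
wrist_force: [0.8, -0.2, -4.1]
gripper_width: 0.0173
gripper_force: 49.3
```

Gripped at 49 N and lifted. Next stop is the pre-position: gap 15 mm in X', 25 mm short of the stop in Y', yaw 83°.

```bash
python3 -m pendant '[[0.025,0.013,0,0,0,0.02,0.01],[0.055,0.029,0,0,0,0.04,0.01],[0.09,0.047,0,0,0,0.06,0.01],[0.125,0.065,0,0,0,0.08,0.01],[0.16,0.083,0,0,0,0.1,0.01],[0.19,0.099,0,0,0,0.12,0.01],[0.22,0.114,0,0,0,0.133,0.01],[0.24,0.125,0,0,0,0.133,0.01]]'
python3 -m pendant '[[0.01,0.005,0,0,0,0,0.01],[0.015,0.005,0.01,0,0,0,0.01],[0.015,0.005,0.02,0,0,0,0.01],[0.015,0.005,0.028,0,0,0,0.01],[0.015,0.005,0.028,0,0,0,0.01],[0.015,0.005,0.028,0,0,0,0.01],[0.015,0.005,0.028,0,0,0,0.01],[0.015,0.005,0.028,0,0,0,0.01]]'
python3 - <<'E'
from h import *
o=robot.get_obs();print(o["tool_pos"],o["tool_rot"],o["wrist_force"])
c=cam("wrist"); im,d=robot.capture("wrist"); cv2.imwrite("pics/w4.png",im)
np.savez("w4.npz",d=d,im=im,K=c[0],k1=c[1],R=c[2],t=c[3])
p,u,v=cloud(c,d); a=np.radians(-7.0); ex=np.array([np.cos(a),np.sin(a)]);ey=np.array([-ex[1],ex[0]])
X=p[:,:2]@ex;Y=p[:,:2]@ey
def st(n,m): print(n,m.sum(),"X",np.percentile(X[m],[1,50,99]).round(4),"Y",np.percentile(Y[m],[1,50,99]).round(4),"z",np.percentile(p[m,2],[1,50,99]).round(4),edge(np.c_[X,Y][m])[0])
h=(p[:,2]>.065)&(p[:,2]<.09)
st("arm",h&(X>.535)&(X<.58)&(Y>.07)&(Y<.11))
st("plate",h&(X>.59)&(X<.61)&(Y>.0)&(Y<.105))
st("pad",h&(X>.6125)&(X<.63)&(Y>.02)&(Y<.117))
m=(p[:,2]>.082)&(p[:,2]<.09)&(X>.57)&(X<.65)&(Y>.11)&(Y<.15); st("stop",m)
hh=h&(Y>.0)&(Y<.105)&(X>.51)&(X<.609)
print("tilt planefit",np.linalg.lstsq(np.c_[X[hh],Y[hh],np.ones(hh.sum())],p[hh,2],rcond=None)[0])
E
```

```text
clock: 10.03
tool_pos: [0.5258, -0.0371, 0.0883]
tool_rot: [-179.9, -0.0, 83.0]
wrist_force: [0.9, -0.6, -4.1]
gripper_width: 0.0173
gripper_force: 49.5
clock: 10.7
tool_pos: [0.5324, -0.0263, 0.0617]
tool_rot: [180.0, 0.0, 83.0]
wrist_force: [-0.4, 0.8, -3.3]
gripper_width: 0.0173
gripper_force: 49.5
[ 0.53242813 -0.02627531  0.06174181] [1.79960564e+02 1.18445188e-02 8.29643253e+01] [-0.44700749  0.84086517 -3.31600191]
arm 3598 X [0.5352 0.555  0.5794] Y [0.0712 0.0861 0.0899] z [0.0656 0.0783 0.0798] 3.6266825
plate 4909 X [0.5907 0.5963 0.6016] Y [0.03   0.0632 0.0899] z [0.0653 0.079  0.0817] 89.34393
pad 8407 X [0.618  0.6194 0.6247] Y [0.0264 0.0764 0.1138] z [0.0653 0.0763 0.0802] 89.27692
stop 5332 X [0.5844 0.6082 0.6345] Y [0.1195 0.1242 0.1295] z [0.0825 0.0857 0.0873] -0.8327317
tilt planefit [-0.0205124  -0.00928617  0.08966935]
```

View pics/w4.png

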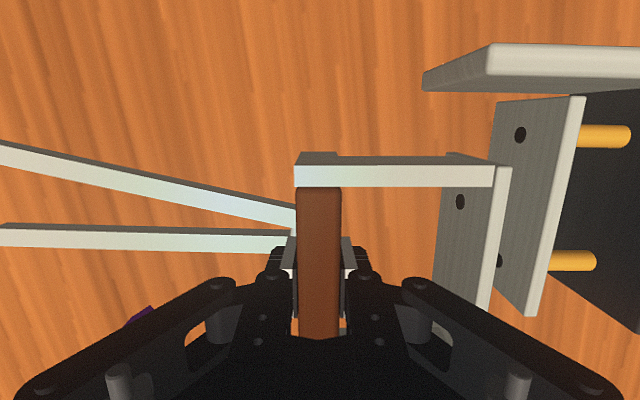

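Relative to the pad the handle is square (plate 89.3°, pad 89.3°) and level (tops 0.079 and 0.078). The gap is 16 mm, with 29 mm to the stop. Now I'll slide sideways, slowly at the end.

```bash
python3 -m pendant '[[0.006,0,0,0,0,0,0.01],[0.012,0,0,0,0,0,0.01],[0.018,0,0,0,0,0,0.01],[0.022,0,0,0,0,0,0.01],[0.025,0,0,0,0,0,0.01],[0.026,0,0,0,0,0,0.01],[0.026,0,0,0,0,0,0.01],[0.026,0,0,0,0,0,0.01]]'
python3 -m pendant '[[0.0005,0,0,0,0,0,0.01],[0.001,0,0,0,0,0,0.01],[0.0015,0,0,0,0,0,0.01],[0.002,0,0,0,0,0,0.01],[0.002,0,0,0,0,0,0.01],[0.002,0,0,0,0,0,0.01],[0.002,0,0,0,0,0,0.01],[0.002,0,0,0,0,0,0.01]]'
```

```text
clock: 11.42
tool_pos: [0.5355, 0.0001, 0.0613]
tool_rot: [-180.0, 0.0, 83.0]
wrist_force: [0.4, -0.3, -4.0]
gripper_width: 0.0177
gripper_force: 49.5
clock: 12.08
tool_pos: [0.5357, 0.0021, 0.0613]
tool_rot: [-180.0, 0.0, 83.0]
wrist_force: [-0.4, -0.2, -4.0]
gripper_width: 0.0176
gripper_force: 49.5
```

```bash
for i in 1 2; do python3 -m pendant '[[0.0003,0,0,0,0,0,0.01],[0.0006,0,0,0,0,0,0.01],[0.0009,0,0,0,0,0,0.01],[0.0012,0,0,0,0,0,0.01],[0.0012,0,0,0,0,0,0.01],[0.0012,0,0,0,0,0,0.01],[0.0012,0,0,0,0,0,0.01],[0.0012,0,0,0,0,0,0.01]]'; done
```

```text
clock: 12.75
tool_pos: [0.5358, 0.0033, 0.0613]
tool_rot: [-180.0, 0.0, 83.0]
wrist_force: [-0.2, -0.0, -4.2]
gripper_width: 0.0174
gripper_force: 49.5
clock: 13.42
tool_pos: [0.5357, 0.0039, 0.0613]
tool_rot: [-180.0, 0.1, 83.0]
wrist_force: [-5.4, -7.1, -1.0]
gripper_width: 0.0173
gripper_force: 49.9
```

The stop is touched (about 7 N sideways). I'll ease off slightly and advance toward the plate.

```bash
python3 -m pendant '[[-0.0004,0,0,0,0,0,0.01],[-0.0004,0.002,0,0,0,0,0.01],[-0.0004,0.004,0,0,0,0,0.01],[-0.0005,0.006,0,0,0,0,0.01],[-0.0005,0.008,0,0,0,0,0.01],[-0.0005,0.01,0,0,0,0,0.01],[-0.0005,0.01,0,0,0,0,0.01],[-0.0005,0.01,0,0,0,0,0.01]]'
python3 -m pendant '[[0,0.001,0,0,0,0,0.01],[0,0.002,0,0,0,0,0.01],[0,0.003,0,0,0,0,0.01],[-0.0001,0.004,0,0,0,0,0.01],[-0.0001,0.005,0,0,0,0,0.01],[-0.0001,0.006,0,0,0,0,0.01],[-0.0001,0.007,0,0,0,0,0.01],[-0.0001,0.007,0,0,0,0,0.01]]'
```

```text
clock: 14.08
tool_pos: [0.5457, 0.0025, 0.0611]
tool_rot: [-180.0, 0.0, 83.0]
wrist_force: [-1.1, -4.3, -5.0]
gripper_width: 0.0171
gripper_force: 49.3
clock: 14.75
tool_pos: [0.5525, 0.0015, 0.0611]
tool_rot: [-179.9, 0.0, 83.0]
wrist_force: [-3.5, -5.7, -3.9]
gripper_width: 0.0173
gripper_force: 49.5
```

```bash
python3 -m pendant '[[-0.0003,0.001,0,0,0,0,0.01],[-0.0003,0.002,0,0,0,0,0.01],[-0.0003,0.003,0,0,0,0,0.01],[-0.0004,0.004,0,0,0,0,0.01],[-0.0004,0.005,0,0,0,0,0.01],[-0.0004,0.006,0,0,0,0,0.01],[-0.0004,0.006,0,0,0,0,0.01],[-0.0004,0.006,0,0,0,0,0.01]]'
python3 -m pendant '[[0,0.001,0,0,0,0,0.01],[0,0.002,0,0,0,0,0.01],[0,0.003,0,0,0,0,0.01],[-0.0001,0.004,0,0,0,0,0.01],[-0.0001,0.004,0,0,0,0,0.01],[-0.0001,0.004,0,0,0,0,0.01],[-0.0001,0.004,0,0,0,0,0.01],[-0.0001,0.004,0,0,0,0,0.01]]'
```

```text
clock: 15.42
tool_pos: [0.558, 0.0008, 0.061]
tool_rot: [-179.9, 0.0, 83.0]
wrist_force: [-6.0, -1.3, -2.3]
gripper_width: 0.0171
gripper_force: 49.7
clock: 16.08
tool_pos: [0.5618, 0.0003, 0.061]
tool_rot: [-179.9, -0.0, 83.0]
wrist_force: [-8.1, 0.1, -1.6]
gripper_width: 0.0174
gripper_force: 49.8
```

8 N, at 0.5 N/mm as expected. I'll go 4 mm more, with a touch of side bias.

```bash
python3 -m pendant '[[0,0.001,0,0,0,0,0.01],[0,0.002,0,0,0,0,0.01],[0,0.003,0,0,0,0,0.01],[0,0.004,0,0,0,0,0.01],[0,0.004,0,0,0,0,0.01],[0,0.004,0,0,0,0,0.01],[0,0.004,0,0,0,0,0.01],[0,0.004,0,0,0,0,0.01]]'
python3 - <<'E'
from h import *
o=robot.get_obs();print(o["tool_pos"],o["tool_rot"],o["wrist_force"],o["torque"],o["gripper_width"])
c=cam("wrist"); im,d=robot.capture("wrist"); cv2.imwrite("pics/w5.png",im)
p,u,v=cloud(c,d); a=np.radians(-7.0); ex=np.array([np.cos(a),np.sin(a)]);ey=np.array([-ex[1],ex[0]])
X=p[:,:2]@ex;Y=p[:,:2]@ey
def st(n,m): print(n,m.sum(),"X",np.percentile(X[m],[1,50,99]).round(4),"Y",np.percentile(Y[m],[1,50,99]).round(4),"z",np.percentile(p[m,2],[1,50,99]).round(4),edge(np.c_[X,Y][m])[0])
h=(p[:,2]>.072)&(p[:,2]<.0815)
st("arm",h&(X>.57)&(X<.61)&(Y>.10)&(Y<.121))
st("plates",h&(X>.622)&(X<.645)&(Y>.04)&(Y<.116))
m=(p[:,2]>.0825)&(p[:,2]<.09)&(X>.57)&(X<.63)&(Y>.11)&(Y<.15); st("stop",m)
E
```

```text
clock: 16.75
tool_pos: [0.5656, -0.0001, 0.061]
tool_rot: [-179.9, -0.0, 83.0]
wrist_force: [-9.9, -1.0, -0.5]
gripper_width: 0.0174
gripper_force: 50.0
[ 5.65649848e-01 -1.21528420e-04  6.09940549e-02] [-1.79863884e+02 -4.39095253e-03  8.30017824e+01] [-9.87554837 -1.04368253 -0.5169047 ] [-0.11467167  1.42004702 -0.38864801] 0.017372041557713394
arm 2255 X [0.5703 0.5877 0.6095] Y [0.1118 0.1157 0.1198] z [0.0731 0.0776 0.0791] -1.6370593
plates 5199 X [0.6237 0.6295 0.6377] Y [0.0586 0.0902 0.1153] z [0.0724 0.079  0.0808] -87.58142
stop 3968 X [0.5848 0.6068 0.6297] Y [0.1198 0.1251 0.1297] z [0.0832 0.0857 0.0873] -0.6642859
```

View pics/w5.png

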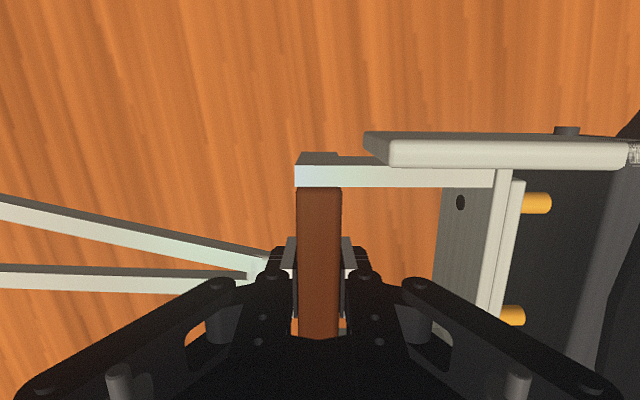

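The handle lies flush on the plate at (505,250) and its arm is against the stop at (430,165), with about 10 N of press. Now I hold for three seconds.

```bash
for i in 1 2 3 4 5 6; do python3 -m pendant '[[0,0,0,0,0,0,0.01],[0,0,0,0,0,0,0.01],[0,0,0,0,0,0,0.01],[0,0,0,0,0,0,0.01],[0,0,0,0,0,0,0.01],[0,0,0,0,0,0,0.01],[0,0,0,0,0,0,0.01],[0,0,0,0,0,0,0.01]]' | grep -E "clock|wrist|pos"; done
python3 -c "
from cell import robot
print(robot.sign_off())"
```

```text
clock: 17.47
tool_pos: [0.5656, -0.0001, 0.061]
wrist_force: [-9.9, 0.2, -0.8]
clock: 18.13
tool_pos: [0.5656, -0.0001, 0.061]
wrist_force: [-9.2, 0.1, -1.0]
clock: 18.8
tool_pos: [0.5656, -0.0001, 0.061]
wrist_force: [-9.0, 0.3, -0.2]
clock: 19.47
tool_pos: [0.5656, -0.0001, 0.061]
wrist_force: [-9.7, -0.4, -0.4]
clock: 20.13
tool_pos: [0.5656, -0.0001, 0.061]
wrist_force: [-9.7, 0.1, -1.3]
clock: 20.8
tool_pos: [0.5656, -0.0001, 0.061]
wrist_force: [-9.8, -0.0, -1.4]
the job is handed in; nothing more can be done
None
```

The handle is gripped, against the side stop and pressed squarely on the mounting plate at about 9–10 N by the wrist sensor; I held it there for 4 s and handed the job in still pressing (no verdict was shown), and no move went near the other tableware.

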